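Hold a ski scraper on the drum of the scraper sharpener

ROBOT

A 6-joint arm with a two-finger parallel gripper is mounted at the origin on a cart in front of the work surface, level with it; the furniture and walls round the work are solid. World frame = base frame: x ahead of the robot, y to its left, z up, the work surface at z = 0. Lengths are in m, angles in rad, forces in N, time in s.
With the tool pointing down it reaches from about 0.3 to 0.775 m from the base axis. Payload 14.6 kg.
Tool frame: the origin (TCP) lies midway between the tips of the shut fingers; the grasp point (between the pads) lies 19 mm behind it (ctrl.grip_depth is the z of the grasp point in the tool frame, in m); z points along the fingers, y is the line along which they close (so a half turn about z gives the same grasp; the last joint's range is limited). The gripper opens to 94 mm and grips with 3 to 60 N. Pads are 16 mm wide; open, the fingers measure 119 mm over their backs; the gripper's body (75 mm by 177 mm) begins 78 mm behind the grasp point.
Start: joints at [-1.321, 0.3, 1.521, -0, 1.321, -0.067], TCP at [0.171, -0.523, 0.205] pointing down, gripper open.
Joint ranges: [-3.03, 3.03], [-0.79, 2.21], [0.23, 2.52], [-1.04, 4.18], [0, 3.07], [-2.55, 2.55]. Speed limits (rad/s): [2.22, 2.22, 2.57, 3.14, 3.14, 3.14].

INTERFACE

Orientations are given as [roll, pitch, yaw] about the fixed x, y, z axes, in that order (R = Rz(yaw) Ry(pitch) Rx(roll)).
In Python, from station import ctrl gives the robot as it stands. The module is installed in compiled form; this text tells all that it offers.
- The arm moves only by the tool carry_out, never from a script. Its argument "commands" is a list of rows, each a list of 3 entries, a list of its own where there are three numbers: the closure, from 0 (fully open) to 1 (shut), then the shift along the tool's x, y, z in mm, then the turn, a rotation vector about the tool's x, y, z in rad. In form: [[gripper, [tx, ty, tz], [wx, wy, wz]], ...]. A call has 1 to 10 rows; each row shifts and turns the commanded pose from where the row before left it, along the tool's axes as they then stand; what a row does not reach is not made up. A row lasts 1/8 s, in which the tool goes at most 62.5 mm and 10.7 degrees, less where a joint would pass 70% of its speed; a pose out of reach is approached as far as the arm can. A call with a gripper value outside its range is refused whole. The fingers move at their own pace and stop on an object; "squeeze" is the grip in N (left out, the last holds). Time passes only in rows, so rows that do not move let the fingers close. It gives the time, the measured TCP pose, the force, the opening and the grip force at its end, in the units of the state.
- ctrl.get_obs(): the state, without advancing time (a new reading comes with each control period).
- ctrl.camera(name): name is "side" or "top" or "wrist"; returns a dict with "img" (480x640x3 uint8, blue, green, red), "camera_matrix" (3x3 intrinsics, pixels), "rvec" (rotation vector, rad) and "tvec" (3), from world to camera coordinates, as OpenCV has them. Camera axes: x right, y down, z forward; pixel columns grow to the right and rows downward; lengths in m; the calibration is good to about 2 mm. A picture is of the moment at which its call begins. There is no depth.
- ctrl.hand_in(): hands the job in; it is judged then, once.
Trained networks look in the newest picture that a camera, given by its name, has taken for a name from the list of things; names that differ only in an ending like _2 or _b are one class to them, and where a whole thing is asked for, a point or a joint stands for the part that bears it (a point fixed in the world has none). Each returns a list of dicts, best first, with "score" (0 to 1); they miss things now and then, are a little off and sometimes report something else, mostly with a low value. They report only what shows in the picture. A call takes as long as a camera call.
- ctrl.outline_of(thing, camera): "region" (480x640 bool, what is visible of it).
- ctrl.place_of(thing, camera): "at" ([x, y, z] in m, in world coordinates, good to about 4 mm: a listed point, or the origin of a listed thing).
The state is a dict: "time_s": time; "qpos": joint angles; "joint_vel": joint speeds; "tau": joint torques, N m; "ee_pos": TCP position; "eef_rot": TCP orientation; "force": force on the tool from outside, world axes, zero at the start; "moment": the same for the moment, N m; "grip_width": finger opening in m; "grip_force": force on a finger pad.
Only numpy, scipy, OpenCV 4.12 (cv2) and the standard library are available. Lean on these libraries where they do the work, as an engineer would, in place of code of your own. Each camera call takes 0.05 s, during which the arm holds its last target. There are 200 camera calls.

TASK

The long clear ski scraper is blunt: take it out of the wooden stand and lower it, upright as it stands, through the narrow guard slot on top of the scraper sharpener until you feel its edge meet the drum inside. The drum is sprung: press it down about half of its 10 mm travel, never to the bottom, and finish while you are holding the scraper there in the slot; keep your grip and your push and do not let go. Leave the short grey scraper standing in its slot.

Things in the scene. Friction and masses are not known exactly. Their poses are not given: they have to be found in the camera images.
- scraper: the long scraper: clear acrylic plate 145 long, 65 high, 8.5 mm thick, 90 g, standing on a long edge in one of the stand's two slots (which one varies). x points up along the height, y along the length, z square to the faces; origin: middle of one face (the plate's middle is 4.25 mm from it along +z). Grip it from above across its thickness at mid length, within its upper 20 mm
- scraper_low_edge (a point): middle of the long scraper's lower edge (mid length and mid thickness); same axes as the scraper
- scraper_top_edge (a point): middle of the long scraper's upper edge, 65 mm above the lower one; same axes as the scraper
- short_scraper: the short scraper: opaque grey plastic, 92 mm long, 62 mm high, 8 mm thick, one upper corner cut away; stands in the stand's other slot, to be left alone. z up, y along its length; origin: middle of the lower edge, near one face (the plate's middle is 4.25 mm from it along -x)
- stand: scraper stand: fixed block of pale wood 126 x 182 x 40 mm; origin: centre of its underside, z up. Two equal slots, 11 mm wide (x), 148 mm long (y), 28 mm deep and open at the top, have their middles at x = -35 and x = +35 mm. The long scraper stands 37 mm out of the block
- sharpener: scraper sharpener: grey box 92 mm (x) by 196 mm (y), fixed to the bench, with an aluminium guard plate on top 92 mm above the bench, a clear window in its front and a black round motor 60 mm across, 62 mm long on its +y end. Origin: centre of its underside, z up, y along the slot
- guard_slot (a point): centre of the guard slot, level with the plate's top; axes as sharpener. 10.5 mm wide (x), 148 mm long (y), plate 6 mm thick; round it lips flare up and out at 45 deg to a 20.5 x 158 mm mouth 5 mm above this point. The drum's top, unpressed, lies 16 to 26 mm below this point, depending on wear: feel for it. At the end 26 to 41 mm of the scraper stand above the lips
- drum (a joint): how far the sprung drum is pressed down, in m: 0 at rest, 0.010 at its lower stop. It begins to give at about 3 N and takes about 1.5 N more for each mm (about 10 N at half travel)

How it is judged:
On the way, in this order (a step that is already met when the one before it is completed fails the run):
1. the long scraper is lifted clear of the stand (height (world z) of scraper_low_edge above 0.045 m and contact force between scraper and stand below 0.1 N), for 0.1 s.
2. its lower edge has passed down through the guard slot (z of scraper_low_edge in the frame of guard_slot below -0.01 m and horizontal distance between scraper_low_edge and guard_slot below 0.006 m), for 0.1 s.
At the end, for the whole second after the job is handed in: the fingers hold the long scraper (more than 3 N) upright in the guard slot, lengthwise along it, its lower edge within 6 mm of the slot's middle line and at least 15 mm below the guard plate's top, and its push keeps the sprung drum 2.5 to 7.5 mm down (value of joint drum between 0.0025 and 0.0075 m and z of scraper_low_edge in the frame of guard_slot below -0.015 m and horizontal distance between scraper_low_edge and guard_slot below 0.006 m and angle between the y axis of scraper and the y axis of sharpener, either way round below 0.06 rad and angle between scraper's own x axis and vertical below 0.15 rad and contact force between the fingers and scraper above 3 N); the arm keeps its last pose, push and grip.
It fails at once if the drum is pressed to its lower stop (value of joint drum above 0.0095 m).
It fails at once if the short scraper is moved by more than 20 mm (distance of short_scraper from where it was at the start of the episode above 0.02 m).
It also fails if it takes over 42 s, if anything falls off the work surface, if the arm or the gripper's body presses on something with over 40 N, if the wrist force passes 120 N, or if a joint passes its speed limit or range.

## Working session

There is one attempt and no reset: what is moved stays moved. The work goes in short steps, Python scripts to look and compute and a tool call to move; the robot and the scene stay as the last step left them, time stands still between calls to the robot, and variables do not carry over. Pictures are saved under pics/ and viewed, at most 10 in all, crops included, and the job is handed in when it is done.

Besides the shell and the picture viewer there is one more tool, called after "Emit:" as name(argument=value, ...), one argument or row to a line, values as JSON. carry_out: Moves the arm, as the interface text tells. Its arguments: {"type":"object","properties":{"commands":{"type":"array","items":{"type":"array"}},"squeeze":{"type":"number"}},"required":["commands"]}

```bash
mkdir -p pics
python3 - <<'E'
from station import ctrl
import cv2,numpy as np
ims=[]
for c in ["side","top"]:
    d=ctrl.camera(c); ims.append(d["img"])
    print(c,d["camera_matrix"].tolist(),d["rvec"],d["tvec"])
    for t in ["scraper","scraper_top_edge","scraper_low_edge","short_scraper","stand","sharpener","guard_slot"]:
        print(c,t,[(np.round(r["at"],4).tolist(),round(r["score"],2)) for r in ctrl.place_of(t,c)][:2])
cv2.imwrite("pics/a.png",ims[0]);cv2.imwrite("pics/b.png",ims[1])
print(ctrl.get_obs())
E
```

```text
side [[455.920886939792, 0.0, 315.44223563749887], [0.0, 455.920886939792, 234.619106444019], [0.0, 0.0, 1.0]] [ 2.14962193 -0.18629225  0.08958391] [-0.48494663  0.09363139  0.84072216]
side scraper [([0.4313, -0.2233, 0.0441], 0.69)]
side scraper_top_edge [([0.4284, -0.2219, 0.0782], 0.79)]
side scraper_low_edge [([0.4302, -0.2203, 0.0135], 0.9)]
side short_scraper [([0.5031, -0.2114, 0.0143], 0.8), ([0.4636, -0.2136, 0.0005], 0.17)]
side stand [([0.4661, -0.2163, 0.0018], 0.89)]
side sharpener [([0.5729, 0.2123, 0.0001], 0.7)]
side guard_slot [([0.5737, 0.2146, 0.0905], 0.86), ([0.4306, -0.2203, 0.0128], 0.39)]
top [[557.1272728425236, 0.0, 320.90654383781464], [0.0, 557.1272728425236, 245.06475646579383], [0.0, 0.0, 1.0]] [ 2.15755298 -2.16905466  0.17472671] [-0.02124989  0.52432981  1.03116335]
top scraper [([0.4354, -0.2202, 0.0472], 0.84)]
top scraper_top_edge [([0.432, -0.2195, 0.0716], 0.55)]
top scraper_low_edge [([0.4296, -0.2233, 0.0119], 0.86)]
top short_scraper []
top stand [([0.4651, -0.2165, -0.0029], 0.57)]
top sharpener [([0.5729, 0.2117, -0.0007], 0.73)]
top guard_slot [([0.5724, 0.2101, 0.0938], 0.78)]
{'time_s': 0.8, 'qpos': array([-1.32058413e+00,  2.99894339e-01,  1.52100475e+00, -8.65834168e-06,
        1.32069342e+00, -6.66006605e-02]), 'joint_vel': array([-0.00068882, -0.00144228, -0.00016128, -0.00037681, -0.00027399,
        0.00101837]), 'tau': array([ 2.66683630e-03, -5.31630993e+01, -3.52900565e+01,  7.08844420e-02,
        2.12212570e-02, -3.40280167e-05]), 'ee_pos': array([ 0.171339  , -0.5226202 ,  0.20544668]), 'eef_rot': array([-3.14159224e+00,  8.37989791e-06,  3.16814999e-01]), 'force': array([-0.09966489,  1.28475167, -0.14634952]), 'moment': array([-0.0436115 , -0.03876009, -0.01705061]), 'grip_force': 0.0, 'grip_width': 0.09418548276568563}
```

View pics/a.png

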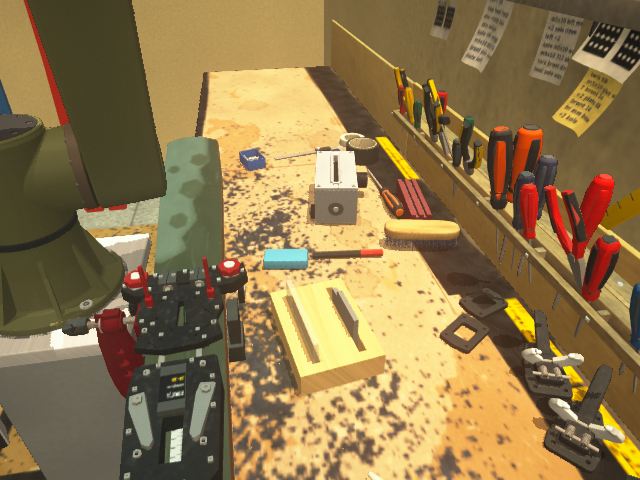

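View pics/b.png

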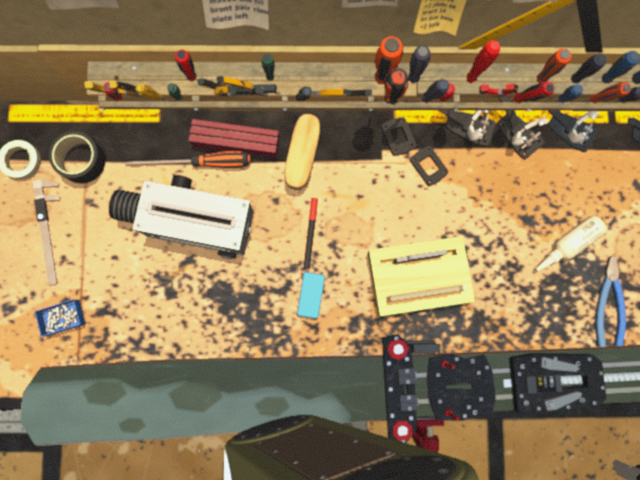

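The side view shows the clear scraper in the near slot (290–320, 280–360), the short grey one in the far slot (345,310), and the sharpener at (335,190). In the top view the stand is at (420,275), the long plate runs from (388,297) to (466,287), and the guard slot runs from (152,208) to (232,221).

```bash
cat > h.py <<'E'
import numpy as np,cv2
def bp(d,px,z):
    K=d["camera_matrix"];R=cv2.Rodrigues(np.array(d["rvec"],float))[0];t=np.array(d["tvec"],float).ravel()
    u=cv2.undistortPoints(np.array(px,float).reshape(-1,1,2),K,None).reshape(-1,2)
    r=np.c_[u,np.ones(len(u))]@R; c=-R.T@t
    return c+r*((z-c[2])/r[:,2])[:,None]
def proj(d,P):
    return cv2.projectPoints(np.array(P,float),np.array(d["rvec"],float),np.array(d["tvec"],float),d["camera_matrix"],None)[0].reshape(-1,2)
def rect(d,m,z):
    ys,xs=np.nonzero(m); P=bp(d,np.c_[xs,ys],z)[:,:2]
    (c,s,a)=cv2.minAreaRect((P*1000).astype(np.float32)); 
    b=cv2.boxPoints((c,s,a))/1000; e=b[1]-b[0]; f=b[2]-b[1]
    l=e if np.hypot(*e)>np.hypot(*f) else f
    l=l*np.sign(l[1]); return np.round(np.array(c)/1000,4),np.round(s,1),round(float(np.arctan2(-l[0],l[1])),4)
E
python3 - <<'E'
from station import ctrl
from h import *
d=ctrl.camera("top"); g=cv2.cvtColor(d["img"],cv2.COLOR_BGR2GRAY)
m=np.zeros_like(g,bool); m[203:226,148:238]=g[203:226,148:238]<90
n,l,st,ce=cv2.connectedComponentsWithStats(m.astype(np.uint8)); k=1+np.argmax(st[1:,4])
print("slot",rect(d,l==k,0.09))
for t,z in [("scraper",.077),("stand",.04),("short_scraper",.075)]:
    r=ctrl.outline_of(t,"top")
    if r: print(t,r[0]["score"],r[0]["region"].sum(),rect(d,r[0]["region"],z))
s=ctrl.camera("side")
for t,z in [("stand",.04)]:
    r=ctrl.outline_of(t,"side"); print(rect(s,r[0]["region"],z))
big=cv2.resize(np.hstack([d["img"][225:325,360:480],d["img"][170:270,130:250]]),None,fx=3.3,fy=3.3,interpolation=cv2.INTER_CUBIC);cv2.imwrite("pics/c.png",big)
E
```

```text
slot (array([0.5735, 0.2122]), array([139.2,   5.8]), -0.1953)
scraper 0.92 460 (array([ 0.4292, -0.2148]), array([ 11.8, 149.8]), 0.1285)
stand 0.88 5689 (array([ 0.4641, -0.2114]), array([126.4, 186.8]), 0.1466)
short_scraper 0.77 341 (array([ 0.4963, -0.2036]), array([ 13.1, 101.2]), 0.1456)
(array([ 0.4655, -0.2337]), array([135. , 211.5]), 0.1471)
```

View pics/c.png

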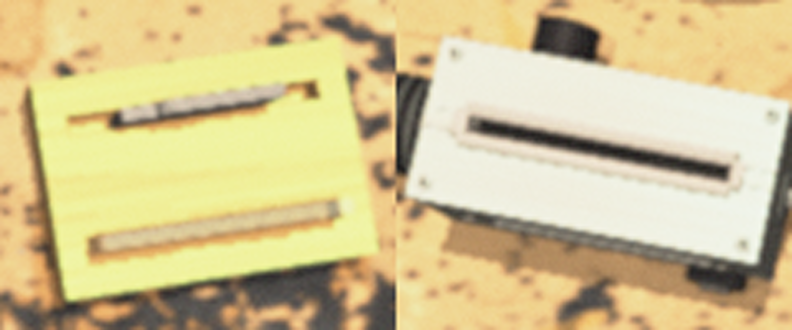

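Left crop: the long plate lies in the near slot, parallel to the stand's edges. Right crop: the guard slot runs obliquely, inside its lips. Planning the approach.

```bash
cat >> h.py <<'E'
from scipy.spatial.transform import Rotation as Ro
def plan(p0,R0,p1,yaw,n):
    R0=Ro.from_euler("xyz",R0) ; R1=Ro.from_euler("xyz",[np.pi,0,yaw])
    w=(R0.inv()*R1).as_rotvec()/n; out=[]
    R=R0; s=(np.array(p1)-p0)/n
    for i in range(n):
        out.append([(R.inv().apply(s)*1000).round(1).tolist(),w.round(3).tolist()]); R=R*Ro.from_rotvec(w)
    return out
E
python3 - <<'E'
from station import ctrl
from h import *
o=ctrl.get_obs()
for r in plan(o["ee_pos"],o["eef_rot"],[.431,-.219,.17],1.71,9): print(r)
E
```

```text
[[37.9, -23.1, 3.9], [0.0, -0.0, -0.155]]
[[41.0, -16.9, 3.9], [0.0, -0.0, -0.155]]
[[43.2, -10.4, 3.9], [0.0, -0.0, -0.155]]
[[44.2, -3.6, 3.9], [0.0, -0.0, -0.155]]
[[44.3, 3.2, 3.9], [0.0, -0.0, -0.155]]
[[43.2, 10.0, 3.9], [0.0, -0.0, -0.155]]
[[41.2, 16.6, 3.9], [0.0, -0.0, -0.155]]
[[38.1, 22.7, 3.9], [0.0, -0.0, -0.155]]
[[34.2, 28.3, 3.9], [0.0, -0.0, -0.155]]
```

Emit:
carry_out(
  commands=[
    [0.5, [38, -23, 4], [0, 0, -0.155]],
    [0.5, [41, -17, 4], [0, 0, -0.155]],
    [0.5, [43, -10.5, 4], [0, 0, -0.155]],
    [0.5, [44, -3.5, 4], [0, 0, -0.155]],
    [0.5, [44.5, 3, 4], [0, 0, -0.155]],
    [0.5, [43, 10, 4], [0, 0, -0.155]],
    [0.5, [41, 16.5, 4], [0, 0, -0.155]],
    [0.5, [38, 23, 4], [0, 0, -0.155]],
    [0.5, [34, 28, 4], [0, 0, -0.155]],
    [0.5, [0, 0, 0], [0, 0, 0]],
  ],
  squeeze=40,
)

```text
time_s: 2.35
ee_pos: [0.4312, -0.2177, 0.1692]
eef_rot: [-3.141, -0.0, 1.716]
force: [0.0, 0.0, 0.3]
grip_width: 0.0467
grip_force: 0.0
```

Run:
```python
from station import ctrl
from h import *
o=ctrl.get_obs();print(o["ee_pos"],o["eef_rot"],o["time_s"],o["grip_width"],o["force"])
d=ctrl.camera("wrist");cv2.imwrite("pics/d.png",d["img"])
for t in ["scraper_top_edge","scraper_low_edge","stand"]:
    print(t,[(np.round(r["at"],4).tolist(),round(r["score"],2)) for r in ctrl.place_of(t,"wrist")][:2])
for t,z in [("scraper",.077),("stand",.04)]:
    r=ctrl.outline_of(t,"wrist")
    if r: print(t,r[0]["score"],rect(d,r[0]["region"],z))
```

```text
[ 0.4312288  -0.21772104  0.16917868] [-3.14132427e+00 -4.02872621e-04  1.71648326e+00] 2.35 0.04672982422513241 [0.03080848 0.00331539 0.30724553]
scraper_top_edge [([0.4312, -0.2227, 0.0761], 0.73)]
scraper_low_edge []
stand [([0.4664, -0.2163, -0.0023], 0.63)]
stand 0.87 (array([ 0.4631, -0.2155]), array([128.2, 183.5]), 0.1448)
```

View pics/d.png

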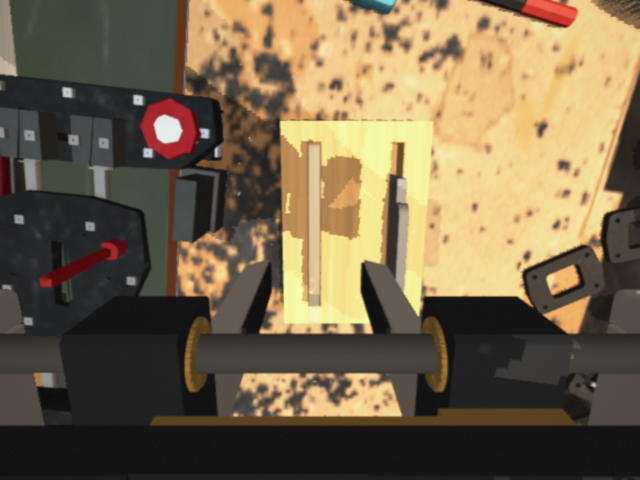

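The wrist view shows the plate's top edge vertical at columns 308–321, rows 142–307, between the fingertips at (268,265) and (364,265).

Run:
```python
from station import ctrl
from h import *
d=ctrl.camera("wrist")
P=bp(d,[(314.5,142),(314.5,307),(308,225),(321,225)],.077);print(P, np.linalg.norm(P[0]-P[1]),P[:2].mean(0))
l=P[0]-P[1];print(np.arctan2(-l[0],l[1]))
g=d["img"][225,295:335].mean(1);print(g.astype(int))
print(proj(d,[[.4312,-.2177,.1692]]))
o=ctrl.get_obs()
c=P[:2].mean(0)
R=Ro.from_euler("xyz",o["eef_rot"]); print("tool shift mm",R.inv().apply(c-o["ee_pos"])*1000)
```

```text
[[ 0.41759882 -0.1501404   0.077     ]
 [ 0.43556405 -0.28080051  0.077     ]
 [ 0.42112595 -0.21299952  0.077     ]
 [ 0.43116625 -0.21160997  0.077     ]] 0.1318894015596393 [ 0.42658143 -0.21547045  0.077     ]
0.13663916820802885
[137 137 136 137 140 143 145 144 144 143 142 141 142 138 123 127 170 187
 190 191 192 192 192 193 193 191 172 132 120 127 129 129 127 127 127 129
 130 134 138 140]
[[321.85871205 272.56949833]]
tool shift mm [ 5.1770189  -2.54251666 92.57726758]
```

Run:
```python
from station import ctrl
from h import *
d=ctrl.camera("wrist")
cv2.imwrite("pics/e.png",cv2.resize(d["img"][110:335,270:445],None,fx=2.6,fy=2.6,interpolation=cv2.INTER_NEAREST))
for y0,y1 in [(.5,0)]:
  c=np.array([.431,-.2195]);u=np.array([-np.sin(.14),np.cos(.14)])
  for z in (.077,.04): print(z,proj(d,[[*(c+s*u*.0725),z] for s in (1,0,-1)]).round(1).tolist())
```

```text
0.077 [[319.3, 139.4], [319.3, 234.8], [319.3, 319.5]]
0.04 [[318.9, 140.3], [318.9, 224.9], [318.9, 300.9]]
```

View pics/e.png

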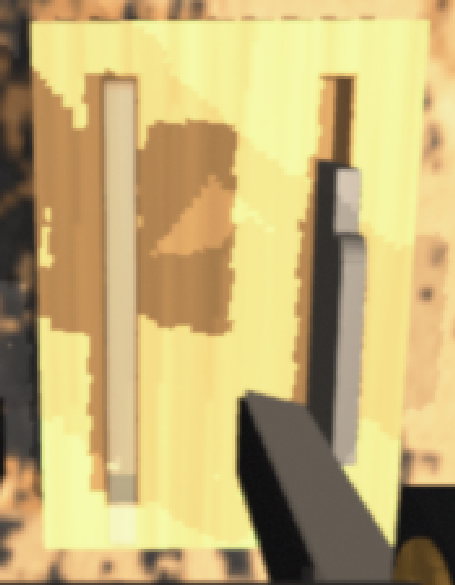

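The plate's top edge spans rows 141–319 at column 316. The fingers' symmetry line is also at column 316–317, so the plate is centred. Descend and grip.

Emit:
carry_out(
  commands=[
    [0.5, [-2, 0, 30], [0, 0, 0.005]],
    [0.5, [0, 0, 40], [0, 0, 0]],
    [0.5, [0, 0, 30], [0, 0, 0]],
    [0.5, [0, 0, 16], [0, 0, 0]],
    [0.5, [0, 0, 0], [0, 0, 0]],
    [1, [0, 0, 0], [0, 0, 0]],
    [1, [0, 0, 0], [0, 0, 0]],
    [1, [0, 0, 0], [0, 0, 0]],
    [1, [0, 0, 0], [0, 0, 0]],
    [1, [0, 0, 0], [0, 0, 0]],
  ],
  squeeze=40,
)

```text
time_s: 4.0
ee_pos: [0.4306, -0.2215, 0.0537]
eef_rot: [3.141, 0.0, 1.707]
force: [-0.8, 0.7, 3.8]
grip_width: 0.0086
grip_force: 40.0
```

Run:
```python
from station import ctrl
from h import *
o=ctrl.get_obs();print(o)
```

```text
{'time_s': 4.0, 'qpos': array([-5.50836092e-01,  3.47448498e-01,  1.85059911e+00,  6.57523491e-05,
        9.43235900e-01, -6.86829303e-01]), 'joint_vel': array([-3.47012108e-04,  7.91267648e-04, -1.84935249e-03, -5.35972363e-04,
       -6.28857083e-05, -3.68987881e-05]), 'tau': array([-4.41878673e-02, -4.76663411e+01, -2.75994891e+01, -2.11642898e-02,
       -9.17043909e-02, -5.44410408e-02]), 'ee_pos': array([ 0.43058086, -0.2215167 ,  0.05365495]), 'eef_rot': array([3.14131985e+00, 1.54861124e-04, 1.70675092e+00]), 'force': array([-0.8417441 ,  0.71998479,  3.82518057]), 'moment': array([ 0.04630014,  0.00426626, -0.04680361]), 'grip_force': 40.001047253608704, 'grip_width': 0.008603245651757343}
```

Emit:
carry_out(
  commands=[
    [1, [0, 0, -10], [0, 0, 0]],
    [1, [0, 0, -20], [0, 0, 0]],
    [1, [0, 0, -40], [0, 0, 0]],
    [1, [0, 0, -40], [0, 0, 0]],
    [1, [0, 0, -25], [0, 0, 0]],
    [1, [0, 0, 0], [0, 0, 0]],
  ],
)

```text
time_s: 4.75
ee_pos: [0.431, -0.2218, 0.1902]
eef_rot: [3.139, 0.002, 1.707]
force: [-0.5, 0.4, -1.5]
grip_width: 0.0083
grip_force: 40.0
```

Run:
```python
from station import ctrl
from h import *
o=ctrl.get_obs();print(o["force"],o["ee_pos"],o["grip_width"])
for r in plan(o["ee_pos"],o["eef_rot"],[.573,.212,.189],1.38,10): print(r)
```

```text
[-0.45589001  0.39441686 -1.48078769] [ 0.43101926 -0.22178939  0.19017874] 0.008278258649577928
[[41.1, 20.0, 0.1], [0.0, 0.0, 0.033]]
[[41.7, 18.6, 0.1], [0.0, 0.0, 0.033]]
[[42.3, 17.2, 0.1], [0.0, 0.0, 0.033]]
[[42.8, 15.8, 0.1], [0.0, 0.0, 0.033]]
[[43.3, 14.4, 0.1], [0.0, 0.0, 0.033]]
[[43.8, 13.0, 0.1], [0.0, 0.0, 0.033]]
[[44.2, 11.6, 0.1], [0.0, 0.0, 0.033]]
[[44.5, 10.1, 0.1], [0.0, 0.0, 0.033]]
[[44.8, 8.7, 0.1], [0.0, 0.0, 0.033]]
[[45.1, 7.2, 0.1], [0.0, 0.0, 0.033]]
```

Emit:
carry_out(
  commands=[
    [1, [20, 10, 0], [0, 0, 0.03]],
    [1, [41, 20, 0], [0, 0, 0.03]],
    [1, [42, 19, 0], [0, 0, 0.03]],
    [1, [43, 17, 0], [0, 0, 0.03]],
    [1, [53, 18, 0], [0, 0, 0.04]],
    [1, [53, 16, 0], [0, 0, 0.04]],
    [1, [53, 14, 0], [0, 0, 0.04]],
    [1, [53, 11, 0], [0, 0, 0.04]],
    [1, [45, 8, 0], [0, 0, 0.03]],
    [1, [25, 4, 0], [0, 0, 0.02]],
  ],
)

```text
time_s: 6.0
ee_pos: [0.5745, 0.2084, 0.1864]
eef_rot: [-3.139, 0.001, 1.378]
force: [-0.6, -0.7, -1.2]
grip_width: 0.0081
grip_force: 40.0
```

Run:
```python
from station import ctrl
from h import *
o=ctrl.get_obs();print(o["force"],o["ee_pos"],o["eef_rot"],o["grip_width"])
for c in ["side","top","wrist"]:
    d=ctrl.camera(c)
    for t in ["scraper_top_edge","scraper_low_edge","sharpener","guard_slot"]:
        print(c,t,[(np.round(r["at"],4).tolist(),round(r["score"],2)) for r in ctrl.place_of(t,c)][:1])
    if c=="wrist": cv2.imwrite("pics/f.png",d["img"])
    if c=="side": cv2.imwrite("pics/g.png",cv2.resize(d["img"][90:240,240:440],None,fx=4,fy=4,interpolation=cv2.INTER_CUBIC))
```

```text
[-0.56866611 -0.72300766 -1.21062178] [0.57452238 0.20840162 0.18640693] [-3.13933792e+00  1.04513695e-03  1.37758373e+00] 0.008126275886406365
side scraper_top_edge [([0.5743, 0.2061, 0.2134], 0.64)]
side scraper_low_edge [([0.5741, 0.2094, 0.1459], 0.61)]
side sharpener [([0.577, 0.2119, 0.0007], 0.81)]
side guard_slot [([0.573, 0.2138, 0.0932], 0.9)]
top scraper_top_edge []
top scraper_low_edge [([0.5716, 0.204, 0.1464], 0.82)]
top sharpener [([0.568, 0.2131, -0.0031], 0.93)]
top guard_slot [([0.5722, 0.2115, 0.0919], 0.97)]
wrist scraper_top_edge [([0.5749, 0.206, 0.2119], 0.81)]
wrist scraper_low_edge []
wrist sharpener [([0.5711, 0.21, -0.0021], 0.76)]
wrist guard_slot [([0.5774, 0.213, 0.0956], 0.88)]
```

View pics/f.png

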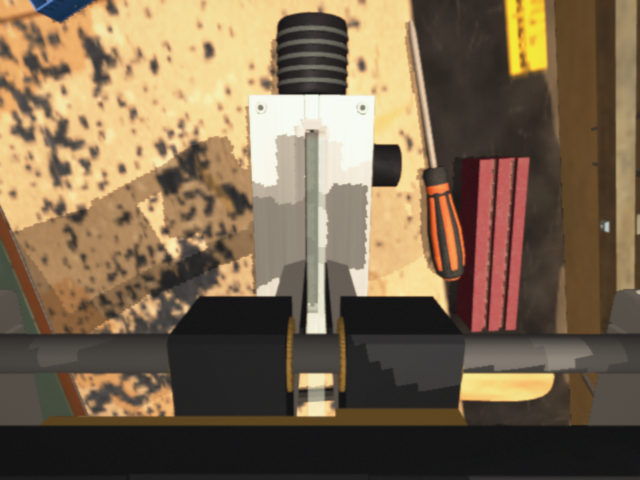

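View pics/g.png

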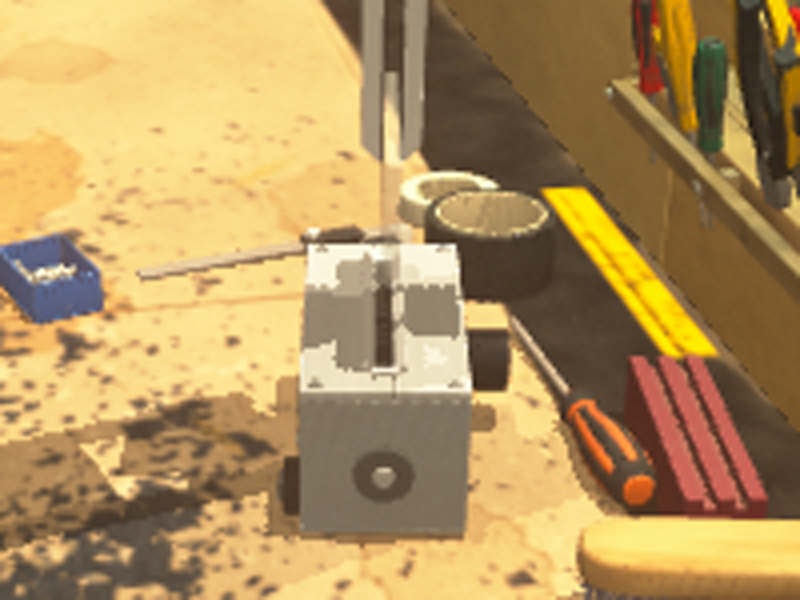

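The wrist view shows the plate held between the fingers at column ~313, over the sharpener box (249–375, middle 312). The side crop shows the plate just above the slot at (390,240). Going lower for a close look.

Emit:
carry_out(
  commands=[
    [1, [4, 0, 12], [0, 0, 0]],
    [1, [0, 0, 18], [0, 0, 0]],
    [1, [0, 0, 5], [0, 0, 0]],
    [1, [0, 0, 0], [0, 0, 0]],
  ],
)

```text
time_s: 7.25
ee_pos: [0.5754, 0.2103, 0.1528]
eef_rot: [-3.141, 0.001, 1.377]
force: [0.5, 0.1, 0.0]
grip_width: 0.0083
grip_force: 40.0
```

Run:
```python
from station import ctrl
from h import *
o=ctrl.get_obs();print(o["force"],o["ee_pos"],o["eef_rot"],o["grip_width"])
for c in ["side","top","wrist"]:
    d=ctrl.camera(c); np.savez("w_%s.npz"%c,**d)
    for t in ["scraper_top_edge","scraper_low_edge","guard_slot"]:
        print(c,t,[(np.round(r["at"],4).tolist(),round(r["score"],2)) for r in ctrl.place_of(t,c)][:1])
    if c=="wrist": w=cv2.resize(d["img"][80:320,235:395],None,fx=2.5,fy=2.5,interpolation=cv2.INTER_CUBIC)
    if c=="side": s=cv2.resize(d["img"][100:200,290:370],None,fx=5,fy=6,interpolation=cv2.INTER_CUBIC)
cv2.imwrite("pics/h.png",np.hstack([w,s[:600,:400]]))
```

```text
[0.5249892  0.13064952 0.02071986] [0.57543464 0.21026012 0.15280257] [-3.14066314e+00  5.22350244e-04  1.37684076e+00] 0.008268268786140696
side scraper_top_edge [([0.5754, 0.2091, 0.1768], 0.6)]
side scraper_low_edge [([0.5756, 0.2139, 0.113], 0.52)]
side guard_slot [([0.5684, 0.2126, 0.0926], 0.65)]
top scraper_top_edge []
top scraper_low_edge [([0.5728, 0.2119, 0.1118], 0.63)]
top guard_slot [([0.5702, 0.2078, 0.0918], 0.95)]
wrist scraper_top_edge [([0.5771, 0.2126, 0.1784], 0.95)]
wrist scraper_low_edge []
wrist guard_slot [([0.5746, 0.212, 0.0916], 0.9)]
```

View pics/h.png

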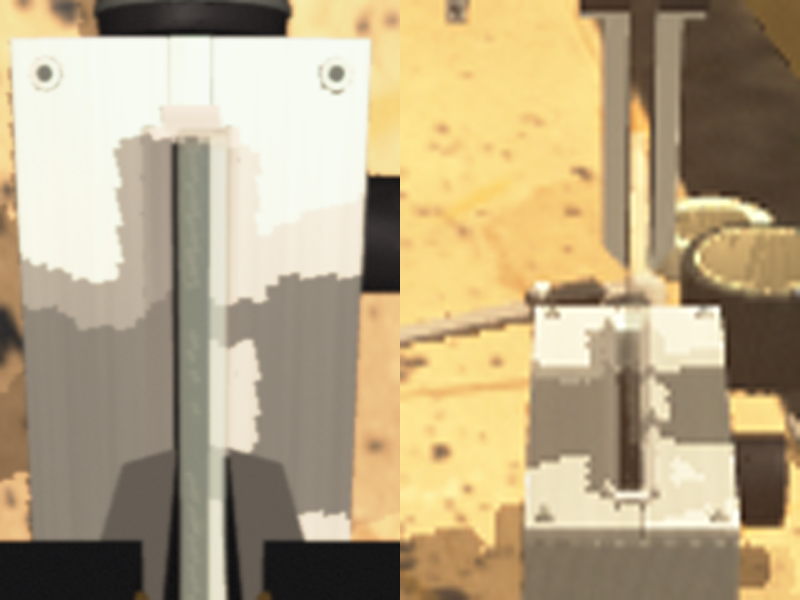

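Left (wrist crop): the box spans columns 12–370 (middle 191), while the plate's top edge is at 177–228 (middle 202). Right (side crop): the plate is at 641 and the slot middle at 629. The plate sits a few mm towards +x, so I'll measure the offset.

Run:
```python
from h import *
d=dict(np.load("w_wrist.npz"));print(d["camera_matrix"][0])
f=lambda x,y:(235+x/2.5,80+y/2.5)
B=bp(d,[f(12,38),f(370,38),f(32,500),f(352,500)],.092)
print(B.round(4).tolist(),np.linalg.norm(B[0]-B[1]),np.linalg.norm(B[2]-B[3]))
l=(B[0]+B[1]-B[2]-B[3])/2;print("yaw",np.arctan2(-l[0],l[1]))
p=np.array([.57543,.21026,.1528]);psi=1.3768
ty=np.array([np.sin(psi),-np.cos(psi),0]);tx=np.array([np.cos(psi),np.sin(psi),0])
for b in ((B[0]+B[1])/2,(B[2]+B[3])/2): print("box mid rel TCP tool x,y mm",(b-p)@tx*1e3,(b-p)@ty*1e3)
S=bp(d,[f(177,150),f(228,150)],.177);print((S-p)@ty*1e3,(S-p)@tx*1e3)
g=cv2.cvtColor(d["img"],cv2.COLOR_BGR2GRAY);
for r in (150,170,200): print(r,g[r,298:336])
# side
s=dict(np.load("w_side.npz")); 
h=lambda x,y:(290+(x-400)/5,100+y/6)
print("side box far/near",bp(s,[h(535,307),h(722,307),h(527,528),h(740,528)],.092).round(4).tolist())
print("slot ends",bp(s,[h(629,370),h(629,490)],.092).round(4).tolist())
```

```text
[358.26421806   0.         315.66653426]
[[0.5459, 0.3173, 0.092], [0.6354, 0.2996, 0.092], [0.5213, 0.1948, 0.092], [0.6114, 0.177, 0.092]] 0.09121014413862491 0.09185278203307135
yaw -0.19592039453714233
box mid rel TCP tool x,y mm 99.27583057232319 -3.99442604361191
box mid rel TCP tool x,y mm -25.64925092243138 -4.23479065972634
[-5.4912338   3.17910455] [70.00645709 69.99369948]
150 [157 159 159 159 149 113  67  63 108 132 140 142 141 145 150 150 145 143
 140 140 162 209 225 227 228 229 227 219 209 219 225 228 233 237 238 238
 237 237]
170 [158 159 161 161 152 119  70  59 101 129 139 140 144 148 148 144 140 141
 141 142 162 211 226 228 228 229 227 218 209 220 226 229 233 236 237 236
 235 234]
200 [146 144 142 139 133 111  69  53  90 123 135 137 137 136 137 138 138 137
 138 142 160 188 206 222 228 229 226 216 211 221 221 210 173 148 142 142
 142 159]
side box far/near [[0.5489, 0.3073, 0.092], [0.6388, 0.2903, 0.092], [0.5126, 0.1176, 0.092], [0.6004, 0.1014, 0.092]]
slot ends [[0.5816, 0.2387, 0.092], [0.5606, 0.1384, 0.092]]
```

Emit:
carry_out(
  commands=[
    [1, [0, -3, 0], [0, 0, 0]],
    [1, [0, 0, 4], [0, 0, 0]],
    [1, [0, 0, 5], [0, 0, 0]],
    [1, [0, 0, 5], [0, 0, 0]],
    [1, [0, 0, 4], [0, 0, 0]],
    [1, [0, 0, 0], [0, 0, 0]],
  ],
)

```text
time_s: 8.6
ee_pos: [0.5725, 0.2108, 0.135]
eef_rot: [-3.141, 0.0, 1.377]
force: [-0.9, -0.3, -1.8]
grip_width: 0.0086
grip_force: 40.0
```

Run:
```python
from station import ctrl
from h import *
o=ctrl.get_obs();print(o["force"],o["moment"],o["ee_pos"],o["eef_rot"],o["grip_width"])
d=ctrl.camera("side")
cv2.imwrite("pics/i.png",cv2.resize(d["img"][120:220,285:385],None,fx=6,fy=6,interpolation=cv2.INTER_CUBIC))
```

```text
[-0.92064816 -0.32302607 -1.75173065] [-0.08615439 -0.05049172 -0.00861807] [0.5725395  0.21082336 0.13499124] [-3.14096817e+00  3.66297751e-04  1.37678674e+00] 0.008649314904233131
```

View pics/i.png

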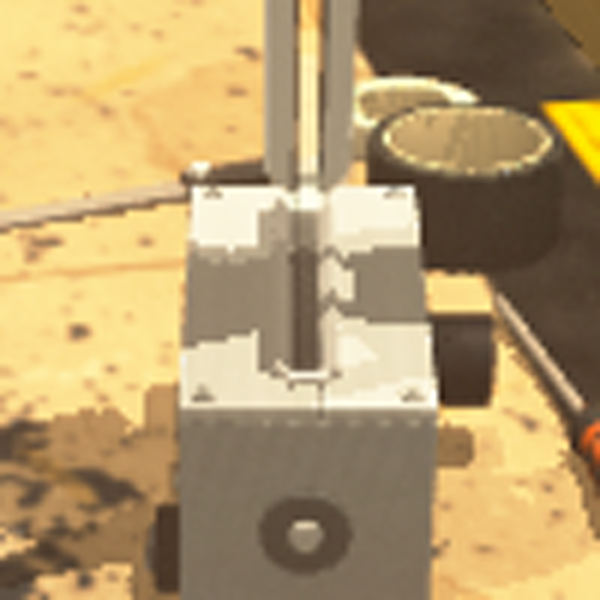

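The plate is lined up with the slot (both at column ~308) with no contact force. Continue down slowly.

Emit:
carry_out(
  commands=[
    [1, [0, 0, 2], [0, 0, 0]],
    [1, [0, 0, 2], [0, 0, 0]],
    [1, [0, 0, 2], [0, 0, 0]],
    [1, [0, 0, 2], [0, 0, 0]],
    [1, [0, 0, 0], [0, 0, 0]],
  ],
)

```text
time_s: 9.28
ee_pos: [0.5726, 0.2109, 0.1273]
eef_rot: [-3.141, 0.0, 1.377]
force: [0.3, -0.5, -1.3]
grip_width: 0.0079
grip_force: 40.0
```

Emit:
carry_out(
  commands=[
    [1, [0, 0, 2], [0, 0, 0]],
    [1, [0, 0, 2], [0, 0, 0]],
    [1, [0, 0, 2], [0, 0, 0]],
    [1, [0, 0, 1], [0, 0, 0]],
    [1, [0, 0, 0], [0, 0, 0]],
  ],
)

```text
time_s: 9.9
ee_pos: [0.5726, 0.2109, 0.1204]
eef_rot: [-3.141, 0.0, 1.377]
force: [0.5, 0.2, -1.0]
grip_width: 0.0084
grip_force: 40.0
```

Emit:
carry_out(
  commands=[
    [1, [0, 0, 1], [0, 0, 0]],
    [1, [0, 0, 1], [0, 0, 0]],
    [1, [0, 0, 0], [0, 0, 0]],
  ],
)

```text
time_s: 10.28
ee_pos: [0.5726, 0.2109, 0.1184]
eef_rot: [-3.141, 0.0, 1.377]
force: [-0.2, -0.1, -0.7]
grip_width: 0.0081
grip_force: 40.0
```

Emit:
carry_out(
  commands=[
    [1, [0, 0, 1], [0, 0, 0]],
    [1, [0, 0, 1], [0, 0, 0]],
    [1, [0, 0, 0], [0, 0, 0]],
  ],
)

```text
time_s: 10.65
ee_pos: [0.5728, 0.2109, 0.1167]
eef_rot: [3.141, -0.0, 1.377]
force: [-0.5, -0.2, 3.0]
grip_width: 0.0081
grip_force: 40.0
```

Emit:
carry_out(
  commands=[
    [1, [0, 0, 0], [0, 0, 0]],
    [1, [0, 0, 1], [0, 0, 0]],
    [1, [0, 0, 0], [0, 0, 0]],
  ],
)

```text
time_s: 11.02
ee_pos: [0.5727, 0.2109, 0.1155]
eef_rot: [3.141, -0.0, 1.377]
force: [-0.9, 0.3, 4.9]
grip_width: 0.0082
grip_force: 40.0
```

Emit:
carry_out(
  commands=[
    [1, [0, 0, 1], [0, 0, 0]],
    [1, [0, 0, 0], [0, 0, 0]],
    [1, [0, 0, 0], [0, 0, 0]],
  ],
)

```text
time_s: 11.4
ee_pos: [0.5728, 0.2109, 0.1147]
eef_rot: [3.141, -0.0, 1.377]
force: [-1.6, -0.2, 5.2]
grip_width: 0.0082
grip_force: 40.0
```

Emit:
carry_out(
  commands=[
    [1, [0, 0, 1], [0, 0, 0]],
    [1, [0, 0, 0], [0, 0, 0]],
    [1, [0, 0, 0.5], [0, 0, 0]],
    [1, [0, 0, 0], [0, 0, 0]],
    [1, [0, 0, 0], [0, 0, 0]],
  ],
)

```text
time_s: 12.02
ee_pos: [0.5728, 0.2109, 0.1134]
eef_rot: [3.141, -0.0, 1.377]
force: [-2.7, -0.3, 7.4]
grip_width: 0.0081
grip_force: 40.0
```

Emit:
carry_out(
  commands=[
    [1, [0, 0, 0.7], [0, 0, 0]],
    [1, [0, 0, 0], [0, 0, 0]],
    [1, [0, 0, 0], [0, 0, 0]],
  ],
)

```text
time_s: 12.4
ee_pos: [0.5728, 0.2109, 0.1128]
eef_rot: [3.141, -0.0, 1.377]
force: [-2.4, -1.2, 8.2]
grip_width: 0.008
grip_force: 40.0
```

Run:
```python
from station import ctrl
from h import *
d=ctrl.camera("side"); F=[]
for t in ["scraper_top_edge","scraper_low_edge","guard_slot"]:
    print(t,[(np.round(r["at"],4).tolist(),round(r["score"],2)) for r in ctrl.place_of(t,"side")][:1])
for i in range(6): ctrl.camera("side"); o=ctrl.get_obs(); F.append(o["force"])
print(np.mean(F,0),o["ee_pos"],o["eef_rot"],o["moment"],o["time_s"])
cv2.imwrite("pics/j.png",cv2.resize(d["img"][110:230,275:395],None,fx=5,fy=5,interpolation=cv2.INTER_CUBIC))
```

```text
scraper_top_edge [([0.5696, 0.2103, 0.1351], 0.47)]
scraper_low_edge []
guard_slot [([0.5742, 0.2098, 0.0911], 0.63)]
[-2.83485613 -1.01578501  8.75065659] [0.57282797 0.21092849 0.11285075] [ 3.14104651e+00 -2.78410702e-04  1.37681091e+00] [-0.23376869  0.58057524  0.04797285] 12.9
```

View pics/j.png

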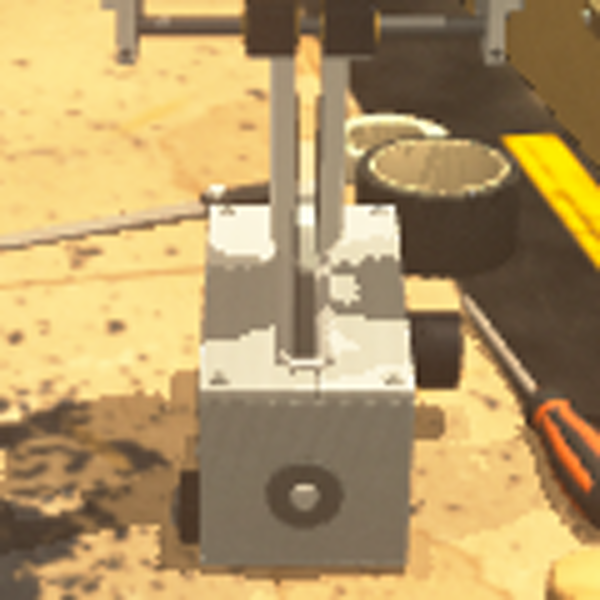

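The plate is in the slot with the fingertips clear of the lips. The net push of about 9.8 N and the travel since contact both put the drum about 4.6 mm down.

```bash
python3 -c "
from station import ctrl
print(ctrl.hand_in())"
```

```text
the job is handed in; nothing more can be done
None
```

I handed the job in with the long scraper held upright in the guard slot at 40 N grip, pressing the drum an estimated 4.6 mm down (about 9.8 N net); the short scraper was left in its slot, and no verdict came back.

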